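# Dry-fit three cross-halved pot stands

### The arm

A 6-joint arm with a two-finger parallel gripper is mounted at the origin on a cart in front of the work surface, level with it; the furniture and walls round the work are solid. World frame = base frame: x ahead of the robot, y to its left, z up, the work surface at z = 0. Lengths are in m, angles in rad, forces in N, time in s.
With the tool pointing down it reaches from about 0.275 to 0.825 m from the base axis. Payload 5.2 kg.
Tool frame: the origin (TCP) lies where the fingers leave the gripper's body, on its centre line; the fingertips stand 84 mm ahead of it and the grasp point (between the pads) lies 65 mm ahead of it (r.finger_overhang is the distance from the TCP to the fingertips, in m); z points along the fingers, y is the line along which they close (so a half turn about z gives the same grasp; the last joint's range is limited). The gripper opens to 93 mm and grips with 3 to 60 N. Pads are 15 mm wide; open, the fingers measure 128 mm over their backs; the gripper's body (75 mm by 188 mm) begins 65 mm behind the grasp point.
Start: joints at [0.93, 0.259, 1.535, -0, 1.348, -0.203], TCP at [0.233, 0.498, 0.303] pointing down, gripper open.
Joint ranges: [-3.14, 3.14], [-0.91, 2.08], [0.19, 2.58], [-1.22, 4.36], [0.22, 2.71], [-3.12, 3.12]. Speed limits (rad/s): [2.57, 2.57, 3.14, 3.14, 3.14, 3.14].

### API

Orientations are given as a rotation vector (axis times angle).
In Python, from cell import readout, viewer, r gives the robot as it stands. The module is installed in compiled form; this text tells all that it offers.
- The arm moves only by the tool jog_arm, never from a script. Its argument "plan" is one flat list of numbers, 6 for each row, row after row: the shift along the tool's x, y, z in m, then the turn, a rotation vector about the tool's x, y, z in rad. In form: [x, y, z, wx, wy, wz, x, y, z, wx, wy, wz, ...]. A call has exactly 5 rows; each row is the pose to reach, as a shift and turn from the pose commanded when the call began, along the tool's axes at that moment; what a row does not reach only later rows make up. A row lasts 1/8 s, in which the tool goes at most 62.5 mm and 10.7 degrees, less where a joint would pass 70% of its speed; a pose out of reach is approached as far as the arm can. A call with a gripper value outside its range is refused whole. "grip" is the gripper command: -1 is shut, 1 is fully open, values between are in proportion, set as the call begins (left out, the last holds). The fingers move at their own pace and stop on an object; "newtons" is the grip in N (left out, the last holds). Time passes only in rows, so rows that repeat a pose let the fingers close, or fill a call up. It gives the time, the measured TCP pose, the force, the opening and the grip force at its end, in the units of the state.
- readout.sense(): the state, without advancing time (a new reading comes with each control period).
- viewer.capture(name): name is "scene" or "top"; returns the picture (480x640x3 uint8, blue, green, red); there is no depth.
- viewer.camera_model(name): a dict with "camera_matrix" (3x3 intrinsics, pixels), "k1" (the pictures are not rectified: a ray, as slopes to the right and down, at radius r is drawn at 1 + k1 r^2 times it, then the intrinsics apply), "extrinsics" (4x4, takes a point from camera to world coordinates). Camera axes: x right, y up, looking along -z (the intrinsics and any distortion apply to the point x, -y, -z); pixel columns grow to the right and rows downward; lengths in m; the calibration is good to about 2 mm. A picture is of the moment at which its call begins. camera_model takes no time and is no camera call.
- r.finish_job(): hands the job in; it is judged then, once.
The state is a dict: "time": time; "joint_pos": joint angles; "qd": joint speeds; "tau": joint torques, N m; "eef_pos": TCP position; "tcp_rot": TCP orientation; "ft_force": force on the tool from outside, world axes, zero at the start; "torque": the same for the moment, N m; "finger_gap": finger opening in m; "grip_force": force on a finger pad.
Only numpy, scipy, OpenCV 4.12 (cv2) and the standard library are available. Lean on these libraries where they do the work, as an engineer would, in place of code of your own. Each camera call takes 0.05 s, during which the arm holds its last target. There are 200 camera calls.

### The job

Dry-fit the three pot-stand crosses: pick out each top half (the bars with the unbroken upper face) and press it down into the notch of the bottom half of its own width, square across it and fully home so that the two upper faces are level. Build each cross where its bottom half lies, and do not push the other things on the table out of their places.

Things in the scene. Friction and masses are not known exactly. Their poses are not given: they have to be found in the camera images.
- narrow_top: narrow top half: pale wooden bar 124 long x 26 wide x 46 high, notch underneath (upper face unbroken), 0.09 kg. Notch at mid-length, 30 wide, 24 deep, through both sides, mouth chamfered 5. Origin: centre of underside; x along its length, z up. Grip across the 26 with finger pads over 21 mm from mid-length: there they clear the bar it is fitted over.
- middle_top: middle top half: pale wooden bar 142 long x 39 wide x 46 high, notch underneath (upper face unbroken), 0.16 kg. Notch at mid-length, 43 wide, 24 deep, through both sides, mouth chamfered 5. Origin: centre of underside; x along its length, z up. Grip across the 39 with finger pads over 27 mm from mid-length: there they clear the bar it is fitted over.
- wide_top: wide top half: pale wooden bar 160 long x 52 wide x 46 high, notch underneath (upper face unbroken), 0.24 kg. Notch at mid-length, 56 wide, 24 deep, through both sides, mouth chamfered 5. Origin: centre of underside; x along its length, z up. Grip across the 52 with finger pads over 34 mm from mid-length: there they clear the bar it is fitted over.
- narrow_bottom: narrow bottom half: pale wooden bar 124 long x 26 wide x 46 high, loose, notch upward. Notch at mid-length, 30 wide, 24 deep, through both sides, mouth chamfered 5. Origin: centre of underside, below the notch; x along its length, z up. The narrow top half crosses it at right angles, either way round, 2 mm slack each side, both undersides on the table, upper faces level.
- middle_bottom: middle bottom half: pale wooden bar 142 long x 39 wide x 46 high, loose, notch upward. Notch at mid-length, 43 wide, 24 deep, through both sides, mouth chamfered 5. Origin: centre of underside, below the notch; x along its length, z up. The middle top half crosses it at right angles, either way round, 2 mm slack each side, both undersides on the table, upper faces level.
- wide_bottom: wide bottom half: pale wooden bar 160 long x 52 wide x 46 high, loose, notch upward. Notch at mid-length, 56 wide, 24 deep, through both sides, mouth chamfered 5. Origin: centre of underside, below the notch; x along its length, z up. The wide top half crosses it at right angles, either way round, 2 mm slack each side, both undersides on the table, upper faces level.
- sanding_block: cork sanding block 62 x 115 x 39, brown, not part of the work. Origin at the centre of its underside, y along its length.
- spring_clamp: orange and black spring clamp 24 x 114 x 60, lying between the bars, not part of the work. Origin at the centre of its underside, y along its length.
- wedge: hardwood wedge 38 x 110 x 22, lying between the bars, not part of the work. Origin at the centre of its underside, y along its length.
- pencil: red carpenter's pencil 12 x 184 x 8, lying between the bars, not part of the work. Origin at the middle of its underside, y along its length.

How it is judged:
By the outcome, as a careful person would: the job done as asked, in the order asked, and still so for the second after the job is handed in, with the robot touching nothing.
It also fails if it takes over 96 s, if anything falls off the work surface, if the arm or the gripper's body presses on something with over 40 N, if the wrist force passes 120 N, or if a joint passes its speed limit or range.

## Working session

There is one attempt and no reset: what is moved stays moved. The work goes in short steps, Python scripts to look and compute and a tool call to move; the robot and the scene stay as the last step left them, time stands still between calls to the robot, and variables do not carry over. Pictures are saved under pics/ and viewed, at most 14 in all, crops included, and the job is handed in when it is done.

Besides the shell and the picture viewer there is one more tool, called after "Call:" in YAML: its name, and indented under it one key for each argument. jog_arm: Moves the arm, as the interface text tells. Its arguments: {"type":"object","properties":{"plan":{"type":"array"},"grip":{"type":"number"},"newtons":{"type":"number"}},"required":["plan"]}

```bash
mkdir -p pics; python3 - <<'E'
from cell import readout, viewer, r
import cv2
for n in ("scene","top"):
    cv2.imwrite(f"pics/{n}0.png",viewer.capture(n)); print(n,viewer.camera_model(n))
print(readout.sense(), r.finger_overhang)
E
```

```text
scene {'camera_matrix': array([[520.33898659,   0.        , 325.66423307],
       [  0.        , 520.33898659, 235.10580499],
       [  0.        ,   0.        ,   1.        ]]), 'k1': -0.0545997069044775, 'extrinsics': array([[ 9.09828138e-01,  2.95415225e-01, -2.91449145e-01,
         2.49436754e-01],
       [-4.14984573e-01,  6.46407417e-01, -6.40269674e-01,
        -6.66068276e-01],
       [-7.50520567e-04,  7.03482264e-01,  7.10712418e-01,
         7.82883646e-01],
       [ 0.00000000e+00,  0.00000000e+00,  0.00000000e+00,
         1.00000000e+00]])}
top {'camera_matrix': array([[545.56880399,   0.        , 319.9799538 ],
       [  0.        , 545.56880399, 233.67850598],
       [  0.        ,   0.        ,   1.        ]]), 'k1': 0.0345421038152362, 'extrinsics': array([[-0.00433627,  0.9865761 , -0.1632446 ,  0.35552692],
       [-0.99994033, -0.00264098,  0.01060054,  0.01623058],
       [ 0.01002711,  0.16328083,  0.98652868,  1.24875455],
       [ 0.        ,  0.        ,  0.        ,  1.        ]])}
{'time': 0.1, 'joint_pos': array([ 9.30239559e-01,  2.59283088e-01,  1.53593773e+00, -1.77791819e-05,
        1.34799278e+00, -2.02792302e-01]), 'qd': array([-4.35321057e-04, -4.44537134e-03, -2.83563959e-03,  4.67431325e-05,
       -2.01818059e-03, -2.14982900e-04]), 'tau': array([ 2.59944405e-03, -4.38210905e+01, -2.84642547e+01,  7.22498610e-02,
        3.61834606e-02, -5.70953239e-05]), 'eef_pos': array([0.23292551, 0.49786698, 0.30200816]), 'tcp_rot': array([-6.82014367e-01, -3.06600501e+00,  2.33379255e-03]), 'ft_force': array([ 0.48654755,  0.27292556, -0.37562488]), 'torque': array([ 0.00522802,  0.02511723, -0.00064599]), 'grip_force': 0.0, 'finger_gap': 0.09276140413327623} 0.0841
```

View pics/top0.png

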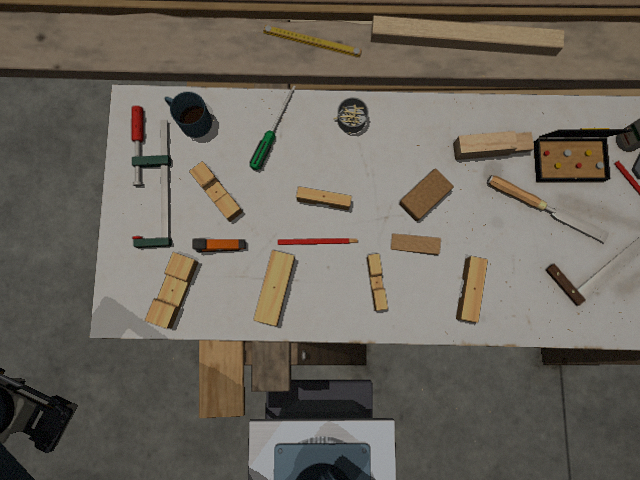

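View pics/scene0.png

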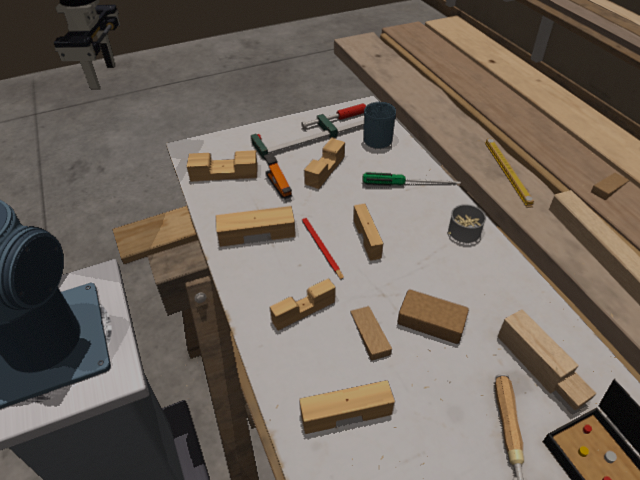

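```bash
cat > h.py <<'E'
from cell import readout, viewer, r
import numpy as np, cv2
from scipy.spatial.transform import Rotation as R
def cast(n,px,z):
    m=viewer.camera_model(n);K=m["camera_matrix"];E=m["extrinsics"]
    p=cv2.undistortPoints(np.float64(px).reshape(-1,1,2),K,np.array([m["k1"],0,0,0]))[:,0]
    d=np.c_[p[:,0],-p[:,1],-np.ones(len(p))]@E[:3,:3].T; o=E[:3,3]
    return (o+d*((z-o[2])/d[:,2])[:,None])[:,:2]
def proj(n,P):
    m=viewer.camera_model(n);E=m["extrinsics"]
    c=(np.atleast_2d(P)-E[:3,3])@E[:3,:3]; a=np.c_[c[:,0],-c[:,1],-c[:,2]]
    return cv2.projectPoints(a,np.zeros(3),np.zeros(3),m["camera_matrix"],np.array([m["k1"],0,0,0.]))[0][:,0]
E
python3 - <<'E'
from h import *
im=cv2.imread("pics/top0.png")
hsv=cv2.cvtColor(im,cv2.COLOR_BGR2HSV)
m=cv2.inRange(hsv,(8,50,50),(30,255,255))
n,l,s,c=cv2.connectedComponentsWithStats(m)
for i in range(1,n):
    if s[i,4]>250 and 150<c[i][1]<335 and c[i][0]<500: print(i,s[i],c[i].round(), np.percentile(hsv[l==i][:,2],[5,20,40,60,80]))
a=cv2.resize(im[150:335,135:300],None,fx=4.2,fy=3.2*4.2/3.2*0.75,interpolation=cv2.INTER_CUBIC) if 0 else cv2.resize(im[155:333,140:300],None,fx=3.3,fy=3.3,interpolation=cv2.INTER_CUBIC)
cv2.imwrite("pics/a.png",a)
b=cv2.resize(im[180:330,290:495],None,fx=3.8,fy=3.8,interpolation=cv2.INTER_CUBIC)
cv2.imwrite("pics/b.png",b)
E
```

```text
123 [ 189  161   52   58 1055] [214. 190.] [ 71.  139.8 159.  162.  163. ]
130 [ 400  169   54   52 1320] [427. 194.] [ 82.95 107.   110.   113.   116.  ]
147 [296 186  56  22 651] [324. 196.] [ 76.5 155.  161.  163.  164. ]
180 [391 233  50  22 830] [416. 243.] [ 98.9 125.  128.  130.  132. ]
185 [202 239  37  12 362] [221. 244.] [ 61.  102.8 141.  145.  149. ]
191 [ 253  250   42   77 1772] [274. 288.] [121. 159. 161. 162. 164.]
192 [ 145  252   50   77 1776] [170. 290.] [ 98.75 154.   160.   161.   163.  ]
193 [367 254  21  57 717] [377. 282.] [ 71.6 124.  156.  162.  164. ]
194 [ 456  256   32   67 1340] [472. 289.] [ 52.  133.8 158.  161.  163. ]
```

View pics/a.png

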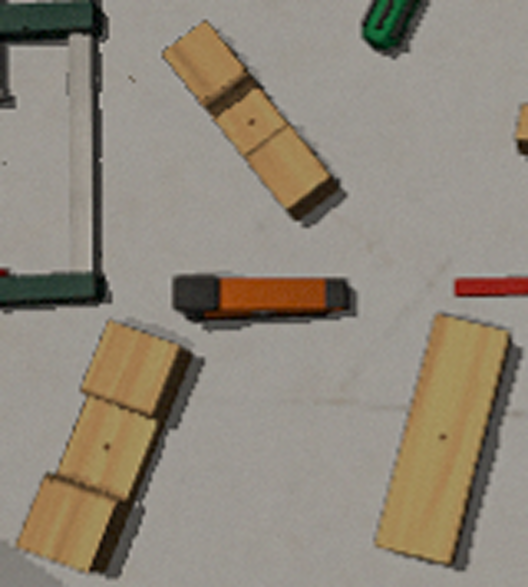

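View pics/b.png

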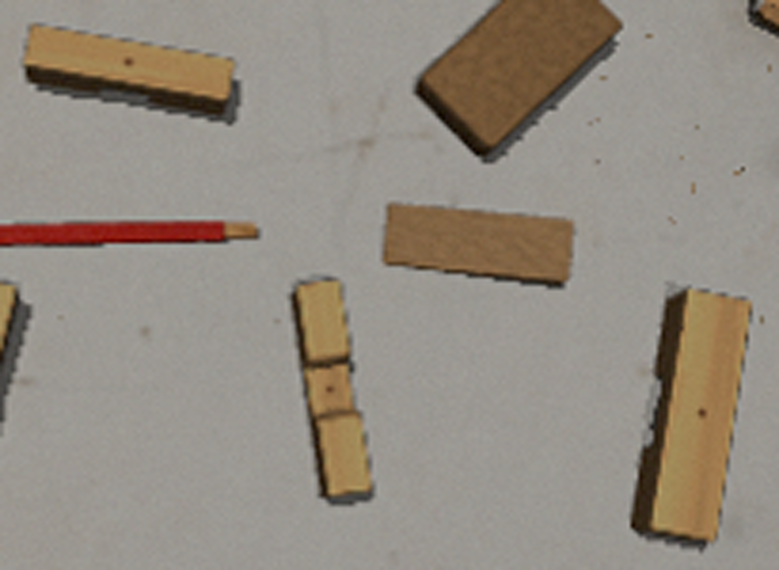

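```bash
python3 - <<'E'
from h import *
im=cv2.imread("pics/top0.png")
hsv=cv2.cvtColor(im,cv2.COLOR_BGR2HSV)
m=cv2.inRange(hsv,(8,50,138),(30,255,255))
g=cv2.GaussianBlur(hsv[:,:,2],(3,3),0)
D=dict(wide_b=(172.4,290.1),mid_b=(215.8,192),wide_t=(274.2,287.1),narrow_t=(323.7,196),narrow_b=(376.8,282.4),mid_t=(474.7,288.4))
for k,(x,y) in D.items():
    rel=np.zeros_like(m); cv2.circle(rel,(int(x),int(y)),48 if 'nar' not in k else 32,255,-1)
    mm=cv2.bitwise_and(cv2.morphologyEx(m,cv2.MORPH_CLOSE,np.ones((5,5),np.uint8)) if k[-1]=='b' else m,rel)
    n,l,s,c=cv2.connectedComponentsWithStats(mm)
    w=l[int(y)-4:int(y)+5,int(x)-4:int(x)+5]; i=np.bincount(w[w>0]).argmax()
    ct=max(cv2.findContours((l==i).astype(np.uint8),0,1)[0],key=len)[:,0]
    P=cast("top",ct,.046).astype(np.float32)
    (cx,cy),(a,b),t=cv2.minAreaRect(P*1000)
    if a<b: a,b,t=b,a,t+90
    d=cast("top",[(x,y)],.022 if k[-1]=='b' else .046)[0]
    print(k,'rect',round(cx),round(cy),round(a,1),round(b,1),'ang',round((t+90)%180-90,1),'dot',(d*1000).round(1))
E
```

```text
wide_b rect 431 331 159.4 55.1 ang -19.7 dot [432.  332.5]
mid_b rect 635 225 81.9 36.4 ang 38.8 dot [656.4 242.3]
wide_t rect 436 106 157.7 50.2 ang -14.2 dot [435.9 104.4]
narrow_t rect 641 -5 124.0 24.0 ang 79.6 dot [640.9  -5.5]
narrow_b rect 448 -123 121.4 26.7 ang 7.6 dot [ 447.2 -124.2]
mid_t rect 432 -335 139.7 36.9 ang -11.9 dot [ 431.7 -336.2]
```

```bash
python3 - <<'E'
from h import *
im=cv2.imread("pics/top0.png")
hsv=cv2.cvtColor(im,cv2.COLOR_BGR2HSV)
m=cv2.inRange(hsv,(8,50,138),(30,255,255))
ys,xs=np.nonzero(m); P=cast("top",np.c_[xs,ys],.046)*1000
for k,c,a,L,nh in (("wide_b",(431.5,332),-19.7,160,56),("mid_b",(656,242),38.8,142,43),("narrow_b",(447.5,-124),7.6,124,30)):
    for it in range(2):
        u=np.array([np.cos(np.radians(a)),np.sin(np.radians(a))]); v=np.array([-u[1],u[0]])
        s=(P-c)@u; t=(P-c)@v
        C=[]
        for sg in (1,-1):
            k_=(sg*s>nh/2+7)&(sg*s<L/2+8)&(abs(t)<nh/2+8)
            Q=P[k_].astype(np.float32)
            (x,y),wh,th=cv2.minAreaRect(Q); C.append((x,y)); print('   ',sg,np.round([x,y,*wh,th],1), 's ends',np.percentile(sg*s[k_],99.5).round(1))
        d=np.subtract(*C); a=np.degrees(np.arctan2(d[1],d[0])); 
    print(k,round(a,2),np.mean(C,0).round(1))
# other items
print("mug rim top",cast("top",[(192,113)],.09),"scene rim",cast("scene",[(380,108)],.09)," base",cast("scene",[(380,137)],0))
print("clamp jaws top z0",cast("top",[(150,242),(165,200),(150,160)],.03),"scene",cast("scene",[(260,144),(327,124)],.03))
print("spring",cast("top",[(197,244),(244,244)],.05),"screwd",cast("top",[(262,150)],.03))
E
```

```text
1 [485.8 313.8  49.9  44.4  70.2] s ends 79.2
    -1 [377.7 352.7  49.4  45.   70.6] s ends 79.5
    1 [485.8 313.8  49.9  44.4  70.2] s ends 79.3
    -1 [377.7 352.7  49.4  45.   70.6] s ends 79.5
wide_b -19.79 [431.7 333.2]
    1 [695.3 272.8  42.6  36.6  38.7] s ends 71.2
    -1 [618.2 211.5  39.8  36.3  38.8] s ends 68.3
    1 [695.3 272.8  42.6  36.6  38.7] s ends 71.2
    -1 [618.2 211.5  39.8  36.3  38.8] s ends 68.3
mid_b 38.5 [656.7 242.2]
    1 [ 489.  -118.5   39.6   24.2    7.6] s ends 61.4
    -1 [ 406.9 -129.5   37.7   24.2    6.8] s ends 59.6
    1 [ 489.  -118.5   39.6   24.2    7.6] s ends 61.4
    -1 [ 406.9 -129.5   37.7   24.2    6.8] s ends 59.6
narrow_b 7.58 [ 448. -124.]
mug rim top [[0.819707  0.2868636]] scene rim [[0.84062094 0.30614939]]  base [[0.8490351  0.30812091]]
clamp jaws top z0 [[0.5392914  0.38469654]
 [0.6357853  0.35531543]
 [0.72996834 0.393269  ]] scene [[0.54205491 0.36778609]
 [0.72932934 0.3790926 ]]
spring [[0.53148238 0.27541777]
 [0.53116002 0.17180523]] screwd [[0.7541605  0.13668489]]
```

```bash
cat > go.py <<'E'
# usage: go.py cx cy bar_angle_deg offset z_grasp phi ; grasp point = c + offset(m) along dir(bar_angle)
import sys
from h import *
cx,cy,a,off,z,phi=map(float,sys.argv[1:])
s=readout.sense()
Rn=R.from_rotvec(s["tcp_rot"]); a=np.radians(a)
T=np.array([cx+off*np.cos(a),cy+off*np.sin(a),z+.065])
Rt=R.from_euler("z",phi,degrees=True)*R.from_euler("x",180,degrees=True)
print("t",round(s["time"],2),"tcp",s["eef_pos"].round(4),"goal",T.round(4),"j",s["joint_pos"].round(2),"gap",round(s["finger_gap"],4),"F",s["ft_force"].round(1))
print("MOVE",(Rn.inv().apply(T-s["eef_pos"])).round(4),(Rn.inv()*Rt).as_rotvec().round(4))
E
python3 go.py .436 .105 -14.2 -.042 .1 165.8
```

```text
t 0.1 tcp [0.2329 0.4979 0.302 ] goal [0.3953 0.1153 0.165 ] j [ 0.93  0.26  1.54 -0.    1.35 -0.2 ] gap 0.0928 F [ 0.5  0.3 -0.4]
MOVE [-0.3093 -0.2774  0.1374] [-0.0016 -0.0005 -0.1899]
```

Call:
jog_arm:
  plan: [-0.3093, -0.2774, 0.1374, -0.0016, -0.0005, -0.19, -0.3093, -0.2774, 0.1374, -0.0016, -0.0005, -0.19, -0.3093, -0.2774, 0.1374, -0.0016, -0.0005, -0.19, -0.3093, -0.2774, 0.1374, -0.0016, -0.0005, -0.19, -0.3093, -0.2774, 0.1374, -0.0016, -0.0005, -0.19]
  grip: 1
  newtons: 40

```text
time: 0.72
eef_pos: [0.3484, 0.2261, 0.205]
tcp_rot: [0.387, 3.116, 0.003]
ft_force: [2.1, 0.1, -0.4]
finger_gap: 0.0932
grip_force: 0.0
```

```bash
python3 go.py .436 .105 -14.2 -.042 .1 165.8
```

```text
t 0.72 tcp [0.3484 0.2261 0.205 ] goal [0.3953 0.1153 0.165 ] j [ 0.3   0.11  1.98  0.    1.05 -1.02] gap 0.0932 F [ 2.1  0.1 -0.4]
MOVE [-0.0725 -0.096   0.0399] [0.0017 0.0011 0.0005]
```

Call:
jog_arm:
  plan: [-0.0725, -0.096, 0.04, 0, 0, 0, -0.0725, -0.096, 0.04, 0, 0, 0, -0.0725, -0.096, 0.04, 0, 0, 0, -0.0725, -0.096, 0.04, 0, 0, 0, -0.0725, -0.096, 0.04, 0, 0, 0]

```text
time: 1.35
eef_pos: [0.3945, 0.1182, 0.1658]
tcp_rot: [0.385, 3.117, 0.003]
ft_force: [-0.0, -0.2, 0.2]
finger_gap: 0.093
grip_force: 0.0
```

```bash
python3 go.py .436 .105 -14.2 -.042 .03 165.8
```

```text
t 1.35 tcp [0.3945 0.1182 0.1658] goal [0.3953 0.1153 0.095 ] j [ 0.02  0.17  2.04  0.    0.94 -1.31] gap 0.093 F [-0.  -0.2  0.2]
MOVE [-0.0014 -0.0027  0.0708] [0.0019 0.0008 0.002 ]
```

Call:
jog_arm:
  plan: [-0.0014, -0.0027, 0.02, 0.002, 0, 0.002, -0.0014, -0.0027, 0.045, 0.002, 0, 0.002, -0.0014, -0.0027, 0.0708, 0.002, 0, 0.002, -0.0014, -0.0027, 0.0708, 0.002, 0, 0.002, -0.0014, -0.0027, 0.0708, 0.002, 0, 0.002]

```text
time: 1.98
eef_pos: [0.3959, 0.115, 0.0955]
tcp_rot: [0.388, 3.116, -0.001]
ft_force: [-0.5, -0.0, 1.2]
finger_gap: 0.0933
grip_force: 0.0
```

Call:
jog_arm:
  plan: [0, 0, 0, 0, 0, 0, 0, 0, 0, 0, 0, 0, 0, 0, 0, 0, 0, 0, 0, 0, 0, 0, 0, 0, 0, 0, 0, 0, 0, 0]
  grip: -1
  newtons: 40

```text
time: 2.6
eef_pos: [0.3958, 0.1141, 0.0948]
tcp_rot: [0.392, 3.116, -0.001]
ft_force: [-0.7, 0.3, 1.6]
finger_gap: 0.0518
grip_force: 40.0
```

```bash
python3 go.py .436 .105 -14.2 -.042 .03 165.8
```

```text
t 2.6 tcp [0.3958 0.1141 0.0948] goal [0.3953 0.1153 0.095 ] j [ 0.01  0.29  2.11 -0.    0.74 -1.31] gap 0.0518 F [-0.7  0.3  1.6]
MOVE [ 0.0008  0.0011 -0.0002] [-0.0003  0.0007 -0.0022]
```

Call:
jog_arm:
  plan: [0, 0, -0.03, 0, 0, 0, 0, 0, -0.07, 0, 0, 0, 0, 0, -0.1, 0, 0, 0, 0, 0, -0.1, 0, 0, 0, 0, 0, -0.1, 0, 0, 0]

```text
time: 3.22
eef_pos: [0.3948, 0.1141, 0.1935]
tcp_rot: [-0.391, -3.116, 0.001]
ft_force: [0.6, -0.7, -3.6]
finger_gap: 0.0518
grip_force: 40.0
```

```bash
python3 go.py .4317 .3328 70.2 -.042 .12 250.2
```

```text
t 3.23 tcp [0.3948 0.1141 0.1935] goal [0.4175 0.2933 0.185 ] j [ 0.01  0.12  2.   -0.    1.02 -1.31] gap 0.0518 F [ 0.6 -0.7 -3.6]
MOVE [0.0223 0.1792 0.0084] [ 2.0000e-04 -1.8000e-03 -1.4752e+00]
```

Call:
jog_arm:
  plan: [0.002, 0.018, 0, 0, 0, -0.148, 0.004, 0.036, 0.001, 0, 0, -0.295, 0.007, 0.054, 0.002, 0, 0, -0.443, 0.009, 0.072, 0.003, 0, 0, -0.59, 0.011, 0.09, 0.004, 0, 0, -0.738]

```text
time: 3.85
eef_pos: [0.4062, 0.2044, 0.1885]
tcp_rot: [0.766, -3.043, 0.001]
ft_force: [0.3, 0.1, -1.7]
finger_gap: 0.0517
grip_force: 40.0
```

```bash
python3 go.py .4317 .3328 70.2 -.042 .12 250.2
```

```text
t 3.85 tcp [0.4062 0.2044 0.1885] goal [0.4175 0.2933 0.185 ] j [ 0.22  0.21  1.91 -0.    1.03 -1.84] gap 0.0517 F [ 0.3  0.1 -1.7]
MOVE [-0.052   0.073   0.0033] [ 0.0017 -0.0036 -0.7322]
```

Call:
jog_arm:
  plan: [-0.013, 0.018, 0, 0, 0, -0.183, -0.026, 0.036, 0.001, 0, 0, -0.366, -0.039, 0.055, 0.002, 0, 0, -0.549, -0.052, 0.073, 0.0033, 0, 0, -0.732, -0.052, 0.073, 0.0033, 0, 0, -0.732]

```text
time: 4.47
eef_pos: [0.4181, 0.2935, 0.1851]
tcp_rot: [1.799, -2.571, -0.0]
ft_force: [-0.2, -1.1, -2.6]
finger_gap: 0.0518
grip_force: 40.0
```

```bash
python3 go.py .4317 .3328 70.2 -.042 .1 250.2; python3 -c "
from h import *
im=viewer.capture('top');cv2.imwrite('pics/c.png',im);cv2.imwrite('pics/c1.png',cv2.resize(im[200:350,100:300],None,fx=3.8,fy=3.8,interpolation=cv2.INTER_CUBIC))"
```

```text
t 4.47 tcp [0.4181 0.2935 0.1851] goal [0.4175 0.2933 0.165 ] j [ 0.39  0.3   1.79 -0.    1.05 -2.4 ] gap 0.0518 F [-0.2 -1.1 -2.6]
MOVE [0.0003 0.0005 0.0201] [ 0.0021 -0.0029 -0.0039]
```

View pics/c1.png

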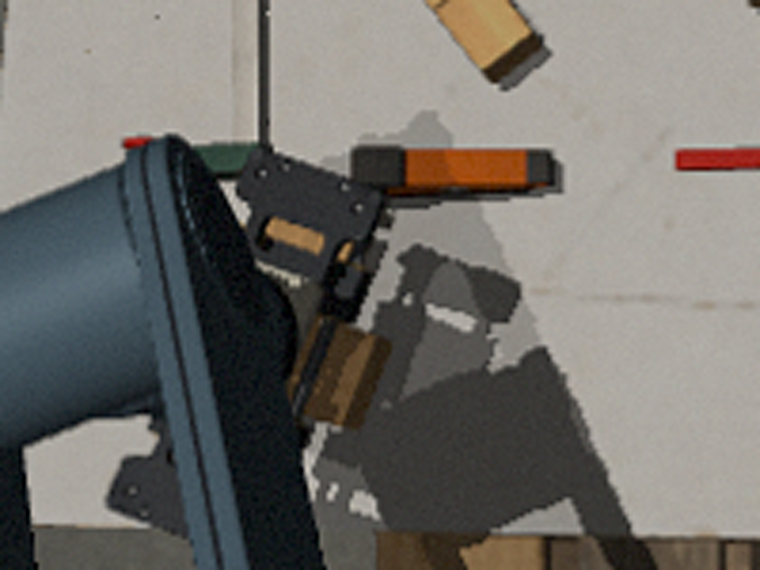

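Call:
jog_arm:
  plan: [0.0003, 0.0005, 0.02, 0.002, -0.003, -0.004, 0.0003, 0.0005, 0.04, 0.002, -0.003, -0.004, 0.0003, 0.0005, 0.046, 0.002, -0.003, -0.004, 0.0003, 0.0005, 0.051, 0.002, -0.003, -0.004, 0.0003, 0.0005, 0.056, 0.002, -0.003, -0.004]

```text
time: 5.15
eef_pos: [0.4188, 0.2927, 0.1315]
tcp_rot: [-1.801, 2.568, -0.002]
ft_force: [-0.3, -0.1, -3.4]
finger_gap: 0.0516
grip_force: 40.0
```

```bash
python3 go.py .4317 .3328 70.2 -.042 .03 250.2; python3 -c "
from h import *
im=viewer.capture('scene');cv2.imwrite('pics/d.png',cv2.resize(im[80:280,130:330],None,fx=3,fy=3,interpolation=cv2.INTER_CUBIC))"
```

```text
t 5.15 tcp [0.4188 0.2927 0.1315] goal [0.4175 0.2933 0.095 ] j [ 0.39  0.37  1.85  0.    0.92 -2.4 ] gap 0.0516 F [-0.3 -0.1 -3.4]
MOVE [-0.      0.0016  0.0365] [-0.0034  0.0031 -0.0019]
```

View pics/d.png

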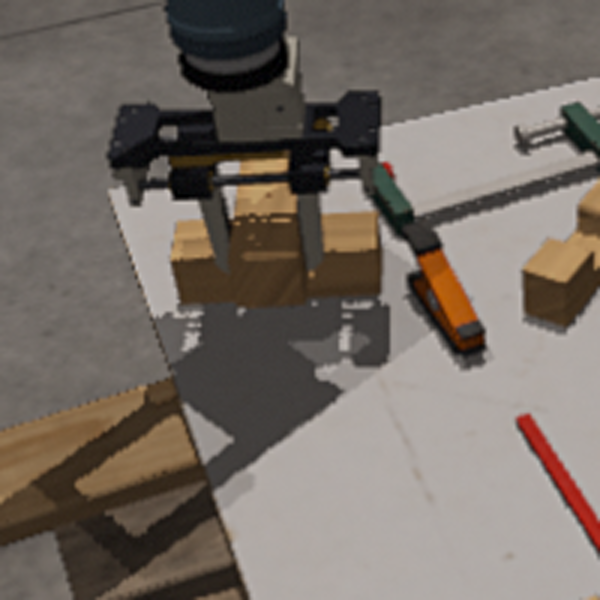

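Call:
jog_arm:
  plan: [0, 0.001, 0.008, 0, 0, 0, 0, 0.001, 0.016, 0, 0, 0, 0, 0.001, 0.024, 0, 0, 0, 0, 0.001, 0.031, 0, 0, 0, 0, 0.001, 0.035, 0, 0, 0]

```text
time: 5.82
eef_pos: [0.4174, 0.2931, 0.0957]
tcp_rot: [-1.803, 2.569, -0.001]
ft_force: [-0.3, 0.3, -2.5]
finger_gap: 0.0517
grip_force: 40.0
```

```bash
python3 go.py .4317 .3328 70.2 -.042 .03 250.2
```

```text
t 5.83 tcp [0.4174 0.2931 0.0957] goal [0.4175 0.2933 0.095 ] j [ 0.39  0.43  1.88  0.    0.83 -2.4 ] gap 0.0517 F [-0.3  0.3 -2.5]
MOVE [-0.0002 -0.      0.0007] [-0.0021  0.0021 -0.0011]
```

Smooth, no contact force. A last 1.5 mm press, then release slightly and rise.

Call:
jog_arm:
  plan: [0, 0, 0.001, 0, 0, 0, 0, 0, 0.0015, 0, 0, 0, 0, 0, 0.0015, 0, 0, 0, 0, 0, 0.0015, 0, 0, 0, 0, 0, 0.0015, 0, 0, 0]

```text
time: 6.45
eef_pos: [0.4176, 0.2932, 0.0949]
tcp_rot: [-1.803, 2.568, -0.001]
ft_force: [0.5, 0.2, -2.3]
finger_gap: 0.0517
grip_force: 40.0
```

Call:
jog_arm:
  plan: [0, 0, 0, 0, 0, 0, 0, 0, 0, 0, 0, 0, 0, 0, 0, 0, 0, 0, 0, 0, -0.03, 0, 0, 0, 0, 0, -0.08, 0, 0, 0]
  grip: 0.7

```text
time: 7.08
eef_pos: [0.4163, 0.2926, 0.1742]
tcp_rot: [1.805, -2.571, -0.0]
ft_force: [0.4, 0.2, 0.6]
finger_gap: 0.079
grip_force: 0.0
```

Call:
jog_arm:
  plan: [0, 0, -0.06, 0, 0, 0, 0, 0, -0.08, 0, 0, 0, 0, 0, -0.08, 0, 0, 0, 0, 0, -0.08, 0, 0, 0, 0, 0, -0.08, 0, 0, 0]
  grip: 1

```text
time: 7.7
eef_pos: [0.4163, 0.2926, 0.2531]
tcp_rot: [-1.805, 2.571, -0.0]
ft_force: [0.3, -0.6, 0.2]
finger_gap: 0.0928
grip_force: 0.0
```

```bash
python3 go.py .4317 -.3357 -11.9 .034 .15 168.1
```

```text
t 7.7 tcp [0.4163 0.2926 0.2531] goal [ 0.465  -0.3427  0.215 ] j [ 0.39  0.23  1.71  0.    1.21 -2.4 ] gap 0.0928 F [ 0.3 -0.6  0.2]
MOVE [ 0.581  -0.2616  0.0379] [0.0000e+00 5.0000e-04 1.4319e+00]
```

Call:
jog_arm:
  plan: [0.581, -0.2616, 0.038, 0, 0, 1.432, 0.581, -0.2616, 0.038, 0, 0, 1.432, 0.581, -0.2616, 0.038, 0, 0, 1.432, 0.581, -0.2616, 0.038, 0, 0, 1.432, 0.581, -0.2616, 0.038, 0, 0, 1.432]

```text
time: 8.32
eef_pos: [0.4404, -0.0199, 0.2348]
tcp_rot: [-0.439, 3.108, 0.003]
ft_force: [1.4, -0.3, -0.1]
finger_gap: 0.0933
grip_force: 0.0
```

```bash
python3 go.py .4317 -.3357 -11.9 .034 .15 168.1
```

```text
t 8.32 tcp [ 0.4404 -0.0199  0.2348] goal [ 0.465  -0.3427  0.215 ] j [-0.3   0.12  1.88  0.    1.13 -2.15] gap 0.0933 F [ 1.4 -0.3 -0.1]
MOVE [ 0.0658 -0.317   0.0191] [0.002  0.0021 0.4883]
```

Call:
jog_arm:
  plan: [0.066, -0.317, 0.019, 0, 0, 0.488, 0.066, -0.317, 0.019, 0, 0, 0.488, 0.066, -0.317, 0.019, 0, 0, 0.488, 0.066, -0.317, 0.019, 0, 0, 0.488, 0.066, -0.317, 0.019, 0, 0, 0.488]

```text
time: 8.95
eef_pos: [0.4659, -0.3308, 0.2156]
tcp_rot: [0.316, 3.124, 0.005]
ft_force: [1.6, 0.5, 0.7]
finger_gap: 0.0932
grip_force: 0.0
```

```bash
python3 go.py .4317 -.3357 -11.9 .034 .08 168.1; python3 -c "
from h import *
im=viewer.capture('top');cv2.imwrite('pics/e0.png',im);cv2.imwrite('pics/e.png',cv2.resize(im[155:345,130:300],None,fx=3.1,fy=3.1,interpolation=cv2.INTER_CUBIC))"
```

```text
t 8.95 tcp [ 0.4659 -0.3308  0.2156] goal [ 0.465  -0.3427  0.145 ] j [-0.81  0.37  1.6   0.    1.17 -2.19] gap 0.0932 F [1.6 0.5 0.7]
MOVE [-0.0014 -0.0121  0.0705] [0.0036 0.0013 0.0059]
```

View pics/e.png

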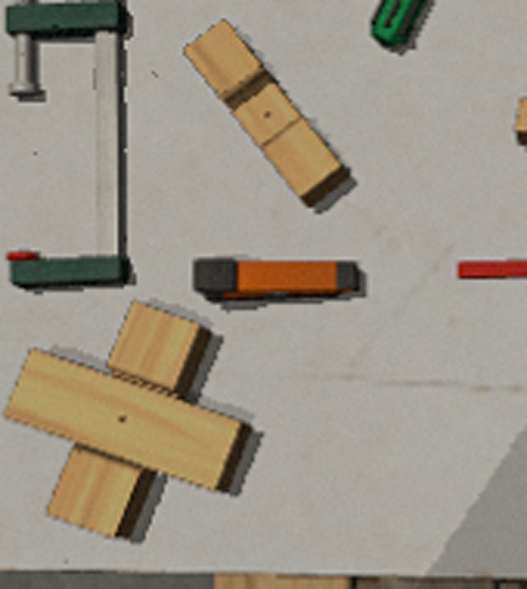

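Call:
jog_arm:
  plan: [-0.0014, -0.0121, 0.04, 0.004, 0.001, 0.006, -0.0014, -0.0121, 0.0705, 0.004, 0.001, 0.006, -0.0014, -0.0121, 0.0705, 0.004, 0.001, 0.006, -0.0014, -0.0121, 0.0705, 0.004, 0.001, 0.006, -0.0014, -0.0121, 0.0705, 0.004, 0.001, 0.006]

```text
time: 9.62
eef_pos: [0.4663, -0.3413, 0.1481]
tcp_rot: [0.324, 3.121, -0.006]
ft_force: [0.1, -0.9, 0.6]
finger_gap: 0.0931
grip_force: 0.0
```

```bash
python3 go.py .4317 -.3357 -11.9 .034 .03 168.1
```

```text
t 9.62 tcp [ 0.4663 -0.3413  0.1481] goal [ 0.465  -0.3427  0.095 ] j [-0.82  0.45  1.67 -0.    1.02 -2.19] gap 0.0931 F [ 0.1 -0.9  0.6]
MOVE [ 0.0012 -0.0015  0.0531] [-0.0033  0.0041  0.0009]
```

Call:
jog_arm:
  plan: [0.001, -0.0015, 0.02, -0.003, 0.004, 0, 0.001, -0.0015, 0.04, -0.003, 0.004, 0, 0.001, -0.0015, 0.053, -0.003, 0.004, 0, 0.001, -0.0015, 0.053, -0.003, 0.004, 0, 0.001, -0.0015, 0.053, -0.003, 0.004, 0]

```text
time: 10.25
eef_pos: [0.4646, -0.3426, 0.0939]
tcp_rot: [-0.325, -3.123, -0.001]
ft_force: [0.3, -0.1, 0.3]
finger_gap: 0.0934
grip_force: 0.0
```

Call:
jog_arm:
  plan: [0, 0, 0, 0, 0, 0, 0, 0, 0, 0, 0, 0, 0, 0, 0, 0, 0, 0, 0, 0, 0, 0, 0, 0, 0, 0, 0, 0, 0, 0]
  grip: -1
  newtons: 40

```text
time: 10.88
eef_pos: [0.4644, -0.3424, 0.0936]
tcp_rot: [-0.325, -3.123, -0.002]
ft_force: [0.1, -0.4, 0.6]
finger_gap: 0.0476
grip_force: 0.0
```

Call:
jog_arm:
  plan: [0, 0, -0.03, 0, 0, 0, 0, 0, -0.07, 0, 0, 0, 0, 0, -0.12, 0, 0, 0, 0, 0, -0.12, 0, 0, 0, 0, 0, -0.12, 0, 0, 0]

```text
time: 11.5
eef_pos: [0.4641, -0.3421, 0.2127]
tcp_rot: [-0.325, -3.122, -0.004]
ft_force: [-0.1, -0.8, -1.5]
finger_gap: 0.039
grip_force: 39.9
```

```bash
python3 go.py .6566 .2422 -51.5 .034 .15 128.5
```

```text
t 11.5 tcp [ 0.4641 -0.3421  0.2127] goal [0.6778 0.2156 0.215 ] j [-0.83  0.38  1.59 -0.    1.17 -2.19] gap 0.039 F [-0.1 -0.8 -1.5]
MOVE [-0.0943  0.5897 -0.0014] [ 0.0009 -0.0036  0.6915]
```

```bash
python3 -c "
from h import *
im=viewer.capture('scene');p=proj('scene',[.4641,-.3421,.1477])[0];print(p)
x,y=p.astype(int);y0=max(y-100,0);x0=max(x-100,0)
print(x0,y0);cv2.imwrite('pics/f.png',cv2.resize(im[y0:y0+200,x0:x0+200],None,fx=3,fy=3,interpolation=cv2.INTER_CUBIC))"
```

```text
[369.74986439 360.16537467]
269 260
```

View pics/f.png

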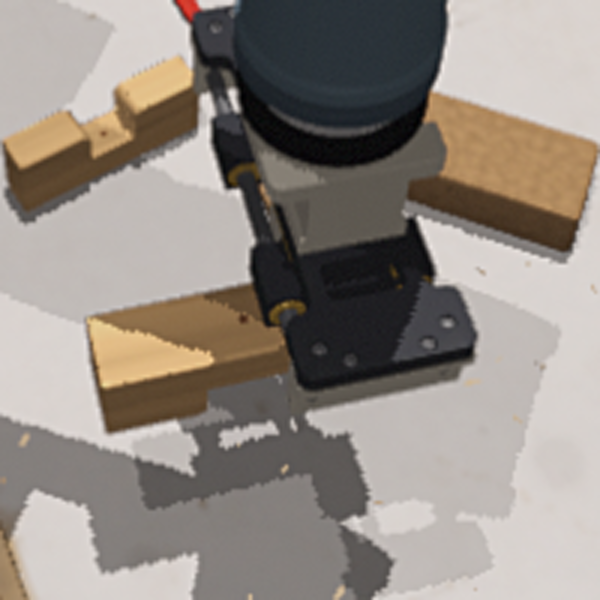

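```bash
python3 -c "
from h import *
for z in (.14,.15,.155,.16,.165,.17,.18): print(z,cast('scene',[(350,366.3)],z).round(4), proj('scene',[.4308,-.3351,z])[0])"
```

```text
0.14 [[ 0.4371 -0.3353]] [345.88310735 367.81864997]
0.15 [[ 0.4342 -0.3405]] [346.08284846 364.06050916]
0.155 [[ 0.4327 -0.3431]] [346.18420048 362.15240047]
0.16 [[ 0.4312 -0.3456]] [346.28655916 360.22454403]
0.165 [[ 0.4298 -0.3482]] [346.3899391  358.27664104]
0.17 [[ 0.4283 -0.3508]] [346.49435518 356.30838681]
0.18 [[ 0.4254 -0.3559]] [346.70635667 352.30957574]
```

Call:
jog_arm:
  plan: [0, 0, 0.04, 0, 0, 0, 0, 0, 0.075, 0, 0, 0, 0, 0, 0.085, 0, 0, 0, 0, 0, 0.09, 0, 0, 0, 0, 0, 0.093, 0, 0, 0]

```text
time: 12.18
eef_pos: [0.4648, -0.3428, 0.1211]
tcp_rot: [-0.325, -3.124, -0.001]
ft_force: [-0.0, -0.4, -1.9]
finger_gap: 0.0387
grip_force: 39.9
```

Call:
jog_arm:
  plan: [0, 0, 0.001, 0, 0, 0, 0, 0, 0.002, 0, 0, 0, 0, 0, 0.003, 0, 0, 0, 0, 0, 0.004, 0, 0, 0, 0, 0, 0.004, 0, 0, 0]

```text
time: 12.8
eef_pos: [0.4646, -0.3425, 0.1168]
tcp_rot: [-0.325, -3.123, -0.002]
ft_force: [0.8, -0.5, -0.2]
finger_gap: 0.0388
grip_force: 39.9
```

Call:
jog_arm:
  plan: [0, 0, 0, 0, 0, 0, 0, 0, 0, 0, 0, 0, 0, 0, 0, 0, 0, 0, 0, 0, 0, 0, 0, 0, 0, 0, 0, 0, 0, 0]
  grip: 0.3

```text
time: 13.42
eef_pos: [0.4644, -0.3424, 0.1166]
tcp_rot: [-0.325, -3.123, -0.002]
ft_force: [-0.3, -0.3, -0.7]
finger_gap: 0.0603
grip_force: 0.0
```

Call:
jog_arm:
  plan: [0, 0, 0.01, 0, 0, 0, 0, 0, 0.022, 0, 0, 0, 0, 0, 0.022, 0, 0, 0, 0, 0, 0.022, 0, 0, 0, 0, 0, 0.022, 0, 0, 0]

```text
time: 14.05
eef_pos: [0.4645, -0.3425, 0.0948]
tcp_rot: [-0.325, -3.123, -0.002]
ft_force: [-0.8, -0.4, -0.1]
finger_gap: 0.0607
grip_force: 0.0
```

Call:
jog_arm:
  plan: [0, 0, 0, 0, 0, 0, 0, 0, 0, 0, 0, 0, 0, 0, 0, 0, 0, 0, 0, 0, 0, 0, 0, 0, 0, 0, 0, 0, 0, 0]
  grip: -1

```text
time: 14.68
eef_pos: [0.4644, -0.3425, 0.0948]
tcp_rot: [-0.325, -3.123, -0.002]
ft_force: [-0.7, 0.2, 1.6]
finger_gap: 0.0388
grip_force: 39.9
```

```bash
python3 -c "
from h import *
s=readout.sense();print(s['eef_pos'],s['finger_gap'],s['grip_force'],s['ft_force'])
im=viewer.capture('scene')
cv2.imwrite('pics/g.png',cv2.resize(im[320:460,270:470],None,fx=3,fy=3,interpolation=cv2.INTER_CUBIC))"
```

```text
[ 0.46443965 -0.34246312  0.09477718] 0.038783152437805404 39.907428324222565 [-0.71052728  0.24542274  1.64588446]
```

View pics/g.png

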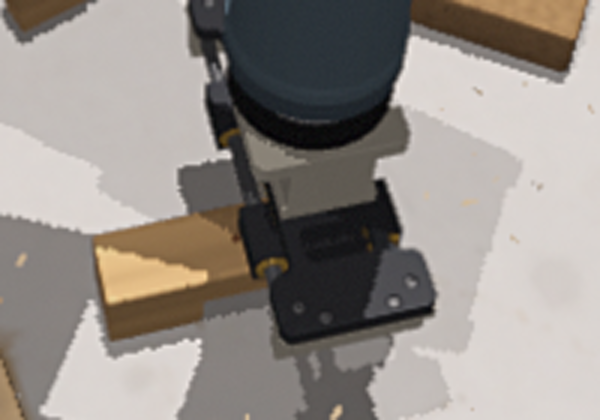

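```bash
python3 -c "
from h import *
u=np.array([np.cos(np.radians(-11.9)),np.sin(np.radians(-11.9))]);g=np.array([.46444,-.34246])
q=cast('scene',[(301.7,399.3),(306,421.7),(349.3,399.3)],.046);print(q, (q-g)@u,(q-g)@[-u[1],u[0]])
im=cv2.imread('pics/scene0.png');cv2.imwrite('pics/h.png',cv2.resize(im[320:460,270:470],None,fx=3,fy=3,interpolation=cv2.INTER_CUBIC))"
```

```text
[[ 0.3721814  -0.30756491]
 [ 0.36408902 -0.34330804]
 [ 0.43820913 -0.33771072]] [-0.09747138 -0.09801946 -0.02664646] [ 0.01512105 -0.02152261 -0.0007617 ]
```

View pics/h.png

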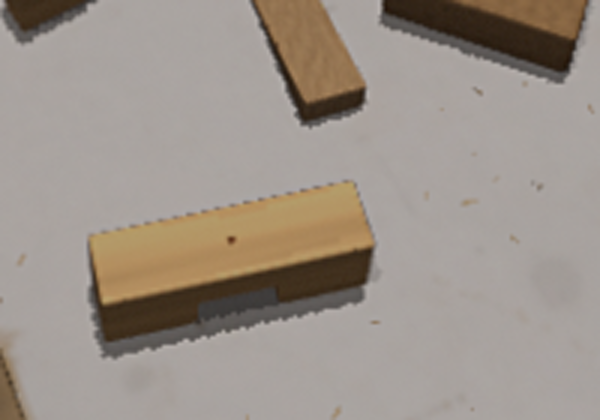

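```bash
python3 -c "
from h import *
print('mid_t dot scene0',cast('scene',[(270+231/3,320+240/3)],.046),'top',cast('top',[(474.7,288.4)],.046))
print('wide dot after',cast('top',[(169.,290.2)],.046),'cmd',.4176+.042*np.cos(np.radians(70.2)),.2932+.042*np.sin(np.radians(70.2)))
"
python3 go.py .6566 .2422 -51.5 .03 .15 128.5
```

```text
mid_t dot scene0 [[ 0.43451271 -0.33728585]] top [[ 0.43174369 -0.33621188]]
wide dot after [[0.43028213 0.33368694]] cmd 0.4318269926503023 0.3327169922960775
t 14.72 tcp [ 0.4644 -0.3425  0.0947] goal [0.6753 0.2187 0.215 ] j [-0.83  0.52  1.71 -0.    0.92 -2.19] gap 0.0388 F [-0.1 -0.5  2. ]
MOVE [-0.0906  0.5927 -0.1198] [ 4.000e-04 -2.000e-03  6.915e-01]
```

Call:
jog_arm:
  plan: [0, 0, -0.03, 0, 0, 0, 0, 0, -0.07, 0, 0, 0, 0, 0, -0.12, 0, 0, 0, 0, 0, -0.12, 0, 0, 0, 0, 0, -0.12, 0, 0, 0]

```text
time: 15.35
eef_pos: [0.4641, -0.342, 0.2136]
tcp_rot: [-0.325, -3.122, -0.004]
ft_force: [-0.9, -0.4, -2.5]
finger_gap: 0.0387
grip_force: 39.9
```

```bash
python3 go.py .6566 .2422 -51.5 .030 .15 128.5
```

```text
t 15.35 tcp [ 0.4641 -0.342   0.2136] goal [0.6753 0.2187 0.215 ] j [-0.83  0.38  1.59 -0.    1.17 -2.19] gap 0.0387 F [-0.9 -0.4 -2.5]
MOVE [-9.130e-02  5.922e-01 -4.000e-04] [ 0.0009 -0.0038  0.6916]
```

Call:
jog_arm:
  plan: [-0.0085, 0.054, 0, 0, 0, 0.063, -0.017, 0.108, 0, 0, 0, 0.126, -0.0255, 0.162, 0, 0, 0, 0.189, -0.034, 0.216, 0, 0, 0, 0.252, -0.0425, 0.27, 0, 0, 0, 0.315]

```text
time: 15.98
eef_pos: [0.561, -0.0851, 0.2123]
tcp_rot: [-0.813, -3.028, -0.002]
ft_force: [-0.3, -0.2, -1.1]
finger_gap: 0.0389
grip_force: 39.9
```

```bash
python3 go.py .6566 .2422 -51.5 .030 .15 128.5
```

```text
t 15.97 tcp [ 0.561  -0.0851  0.2123] goal [0.6753 0.2187 0.215 ] j [-0.35  0.37  1.61  0.    1.17 -1.39] gap 0.0389 F [-0.3 -0.2 -1.1]
MOVE [ 0.0533  0.3202 -0.0024] [-0.0015 -0.0064  0.3743]
```

Call:
jog_arm:
  plan: [0.011, 0.064, 0, 0, 0, 0.075, 0.021, 0.128, 0, 0, 0, 0.15, 0.032, 0.192, 0, 0, 0, 0.225, 0.043, 0.256, 0, 0, 0, 0.3, 0.0533, 0.3202, -0.0024, 0, -0.003, 0.374]

```text
time: 16.6
eef_pos: [0.6703, 0.2074, 0.2137]
tcp_rot: [-1.363, -2.827, 0.005]
ft_force: [0.8, 0.0, -2.7]
finger_gap: 0.0389
grip_force: 39.9
```

```bash
python3 go.py .6566 .2422 -51.5 .030 .1 128.5
```

```text
t 16.6 tcp [0.6703 0.2074 0.2137] goal [0.6753 0.2187 0.165 ] j [ 0.14  0.59  1.24 -0.    1.31 -0.53] gap 0.0389 F [ 0.8  0.  -2.7]
MOVE [0.0057 0.0112 0.0487] [-0.0044 -0.0017  0.0001]
```

Call:
jog_arm:
  plan: [0.0057, 0.0112, 0, -0.004, -0.002, 0, 0.0057, 0.0112, 0.025, -0.004, -0.002, 0, 0.0057, 0.0112, 0.0487, -0.004, -0.002, 0, 0.0057, 0.0112, 0.0487, -0.004, -0.002, 0, 0.0057, 0.0112, 0.0487, -0.004, -0.002, 0]

```text
time: 17.23
eef_pos: [0.6762, 0.2163, 0.1681]
tcp_rot: [1.361, 2.828, 0.003]
ft_force: [-0.2, 0.5, -0.9]
finger_gap: 0.0388
grip_force: 39.9
```

```bash
python3 go.py .6566 .2422 -51.5 .030 .082 128.5
```

```text
t 17.23 tcp [0.6762 0.2163 0.1681] goal [0.6753 0.2187 0.147 ] j [ 0.15  0.64  1.27 -0.    1.22 -0.52] gap 0.0388 F [-0.2  0.5 -0.9]
MOVE [0.0025 0.0007 0.0211] [0.0033 0.0023 0.002 ]
```

Call:
jog_arm:
  plan: [0.0025, 0.0007, 0.01, 0.003, 0.002, 0.002, 0.0025, 0.0007, 0.021, 0.003, 0.002, 0.002, 0.0025, 0.0007, 0.021, 0.003, 0.002, 0.002, 0.0025, 0.0007, 0.021, 0.003, 0.002, 0.002, 0.0025, 0.0007, 0.021, 0.003, 0.002, 0.002]

```text
time: 17.85
eef_pos: [0.6755, 0.2195, 0.1479]
tcp_rot: [1.363, 2.828, 0.002]
ft_force: [-1.0, 0.3, -1.0]
finger_gap: 0.0388
grip_force: 39.9
```

```bash
python3 go.py .6566 .2422 -51.5 .030 .058 128.5
```

```text
t 17.85 tcp [0.6755 0.2195 0.1479] goal [0.6753 0.2187 0.123 ] j [ 0.16  0.66  1.29 -0.    1.19 -0.51] gap 0.0388 F [-1.   0.3 -1. ]
MOVE [-0.0004 -0.0007  0.0249] [0.0019 0.0011 0.0006]
```

Call:
jog_arm:
  plan: [-0.0004, -0.0007, 0.006, 0.002, 0.001, 0, -0.0004, -0.0007, 0.012, 0.002, 0.001, 0, -0.0004, -0.0007, 0.016, 0.002, 0.001, 0, -0.0004, -0.0007, 0.02, 0.002, 0.001, 0, -0.0004, -0.0007, 0.025, 0.002, 0.001, 0]

```text
time: 18.48
eef_pos: [0.6754, 0.2186, 0.1224]
tcp_rot: [1.364, 2.83, -0.0]
ft_force: [0.9, -1.1, -1.6]
finger_gap: 0.039
grip_force: 40.5
```

```bash
python3 go.py .6566 .2422 -51.5 .030 .030 128.5
```

```text
t 18.48 tcp [0.6754 0.2186 0.1224] goal [0.6753 0.2187 0.095 ] j [ 0.16  0.68  1.31 -0.    1.15 -0.52] gap 0.039 F [ 0.9 -1.1 -1.6]
MOVE [0.0002 0.     0.0274] [-0.0001  0.0003  0.0006]
```

Call:
jog_arm:
  plan: [0, 0, 0.006, 0, 0, 0, 0, 0, 0.012, 0, 0, 0, 0, 0, 0.018, 0, 0, 0, 0, 0, 0.024, 0, 0, 0, 0, 0, 0.0275, 0, 0, 0]

```text
time: 19.1
eef_pos: [0.6749, 0.2186, 0.0947]
tcp_rot: [-1.364, -2.829, 0.001]
ft_force: [-6.7, -1.7, 15.0]
finger_gap: 0.0384
grip_force: 40.1
```

```bash
python3 go.py .6566 .2422 -51.5 .030 .030 128.5
```

```text
t 19.1 tcp [0.6749 0.2186 0.0947] goal [0.6753 0.2187 0.095 ] j [ 0.16  0.71  1.33 -0.    1.1  -0.52] gap 0.0384 F [-6.7 -1.7 15. ]
MOVE [-0.0002  0.0004 -0.0003] [-0.0012 -0.0005  0.0005]
```

Call:
jog_arm:
  plan: [0, 0, 0.0005, 0, 0, 0, 0, 0, 0.0005, 0, 0, 0, 0, 0, 0.0005, 0, 0, 0, 0, 0, 0, 0, 0, 0, 0, 0, 0, 0, 0, 0]

```text
time: 19.73
eef_pos: [0.6749, 0.2187, 0.0948]
tcp_rot: [-1.364, -2.829, 0.001]
ft_force: [-2.0, -2.4, 2.7]
finger_gap: 0.0386
grip_force: 40.3
```

Call:
jog_arm:
  plan: [0, 0, 0, 0, 0, 0, 0, 0, 0, 0, 0, 0, 0, 0, 0, 0, 0, 0, 0, 0, 0, 0, 0, 0, 0, 0, 0, 0, 0, 0]
  grip: 0.4

```text
time: 20.35
eef_pos: [0.675, 0.2189, 0.0948]
tcp_rot: [-1.364, -2.829, 0.001]
ft_force: [0.1, -0.3, 0.5]
finger_gap: 0.0647
grip_force: 0.0
```

Call:
jog_arm:
  plan: [0, 0, -0.03, 0, 0, 0, 0, 0, -0.08, 0, 0, 0, 0, 0, -0.13, 0, 0, 0, 0, 0, -0.13, 0, 0, 0, 0, 0, -0.13, 0, 0, 0]

```text
time: 20.98
eef_pos: [0.6748, 0.2188, 0.2246]
tcp_rot: [-1.364, -2.829, 0.001]
ft_force: [0.4, -0.0, -0.2]
finger_gap: 0.0652
grip_force: 0.0
```

```bash
python3 go.py .641 -.0053 79.6 .027 .13 79.6;python3 go.py .641 -.0053 79.6 .027 .13 259.6
```

```text
t 20.98 tcp [0.6748 0.2188 0.2246] goal [0.6459 0.0213 0.195 ] j [ 0.16  0.6   1.21  0.    1.34 -0.52] gap 0.0652 F [ 0.4 -0.  -0.2]
MOVE [-0.1366 -0.1456  0.0296] [-1.300e-03 -2.000e-04  8.541e-01]
t 20.98 tcp [0.6748 0.2188 0.2246] goal [0.6459 0.0213 0.195 ] j [ 0.16  0.6   1.21  0.    1.34 -0.52] gap 0.0652 F [ 0.4 -0.  -0.2]
MOVE [-0.1366 -0.1456  0.0296] [ 2.0000e-04 -1.5000e-03 -2.2875e+00]
```

Call:
jog_arm:
  plan: [-0.1366, -0.1456, 0.0296, 0, 0, 0.854, -0.1366, -0.1456, 0.0296, 0, 0, 0.854, -0.1366, -0.1456, 0.0296, 0, 0, 0.854, -0.1366, -0.1456, 0.0296, 0, 0, 0.854, -0.1366, -0.1456, 0.0296, 0, 0, 0.854]
  grip: 0.4

```text
time: 21.6
eef_pos: [0.6448, 0.0192, 0.1926]
tcp_rot: [-2.418, -1.999, 0.007]
ft_force: [0.4, 0.2, 1.0]
finger_gap: 0.0652
grip_force: 0.0
```

```bash
python3 go.py .641 -.0053 79.6 .027 .08 79.6;  python3 -c "
from h import *
im=viewer.capture('top');cv2.imwrite('pics/i0.png',im);cv2.imwrite('pics/i.png',cv2.resize(im[150:340,140:340],None,fx=3.1,fy=3.1,interpolation=cv2.INTER_CUBIC))"
```

```text
t 21.6 tcp [0.6448 0.0192 0.1926] goal [0.6459 0.0213 0.145 ] j [-0.14  0.51  1.43 -0.    1.2   0.05] gap 0.0652 F [0.4 0.2 1. ]
MOVE [0.0023 0.0009 0.0476] [-0.0057  0.0007 -0.0074]
```

View pics/i.png

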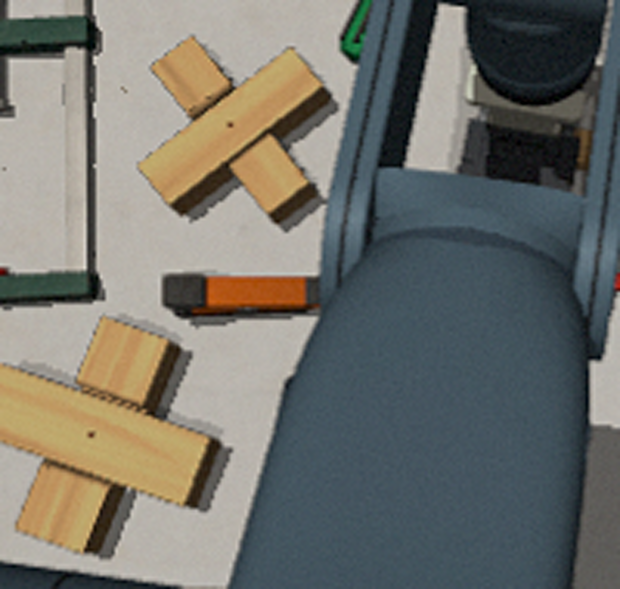

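Both wide and middle crosses look square and seated (dots near (91,434) and (230,125) in the crop). Now the narrow one.

Call:
jog_arm:
  plan: [0.0023, 0.0009, 0.02, -0.006, 0, -0.007, 0.0023, 0.0009, 0.0476, -0.006, 0, -0.007, 0.0023, 0.0009, 0.0476, -0.006, 0, -0.007, 0.0023, 0.0009, 0.0476, -0.006, 0, -0.007, 0.0023, 0.0009, 0.0476, -0.006, 0, -0.007]

```text
time: 22.28
eef_pos: [0.6481, 0.0233, 0.1488]
tcp_rot: [2.402, 2.016, 0.007]
ft_force: [-0.1, 0.6, 0.5]
finger_gap: 0.0649
grip_force: 0.0
```

```bash
python3 go.py .641 -.0053 79.6 .027 .03 79.6
```

```text
t 22.27 tcp [0.6481 0.0233 0.1488] goal [0.6459 0.0213 0.095 ] j [-0.14  0.56  1.48 -0.    1.1   0.04] gap 0.0649 F [-0.1  0.6  0.5]
MOVE [-0.0024 -0.0022  0.0538] [0.007  0.0003 0.0075]
```

Call:
jog_arm:
  plan: [-0.0024, -0.0022, 0.01, 0.007, 0, 0.0075, -0.0024, -0.0022, 0.03, 0.007, 0, 0.0075, -0.0024, -0.0022, 0.0538, 0.007, 0, 0.0075, -0.0024, -0.0022, 0.0538, 0.007, 0, 0.0075, -0.0024, -0.0022, 0.0538, 0.007, 0, 0.0075]

```text
time: 22.9
eef_pos: [0.6456, 0.0211, 0.0946]
tcp_rot: [-2.414, -2.01, 0.001]
ft_force: [0.5, 0.4, 0.7]
finger_gap: 0.065
grip_force: 0.0
```

```bash
python3 go.py .641 -.0053 79.6 .027 .03 79.6
```

```text
t 22.9 tcp [0.6456 0.0211 0.0946] goal [0.6459 0.0213 0.095 ] j [-0.14  0.62  1.52 -0.    1.    0.04] gap 0.065 F [0.5 0.4 0.7]
MOVE [ 0.0002  0.0003 -0.0004] [-0.0011  0.0003 -0.0007]
```

Call:
jog_arm:
  plan: [0, 0, 0, 0, 0, 0, 0, 0, 0, 0, 0, 0, 0, 0, 0, 0, 0, 0, 0, 0, 0, 0, 0, 0, 0, 0, 0, 0, 0, 0]
  grip: -1

```text
time: 23.52
eef_pos: [0.6454, 0.0212, 0.0941]
tcp_rot: [-2.413, -2.01, 0.002]
ft_force: [-0.2, 0.1, 0.7]
finger_gap: 0.0255
grip_force: 39.9
```

Call:
jog_arm:
  plan: [0, 0, 0, 0, 0, 0, 0, 0, 0, 0, 0, 0, 0, 0, 0, 0, 0, 0, 0, 0, 0, 0, 0, 0, 0, 0, 0, 0, 0, 0]

```text
time: 24.15
eef_pos: [0.6454, 0.0212, 0.0941]
tcp_rot: [-2.414, -2.01, 0.002]
ft_force: [0.9, -0.1, 2.1]
finger_gap: 0.0261
grip_force: 39.9
```

Call:
jog_arm:
  plan: [0, 0, -0.03, 0, 0, 0, 0, 0, -0.07, 0, 0, 0, 0, 0, -0.1, 0, 0, 0, 0, 0, -0.1, 0, 0, 0, 0, 0, -0.1, 0, 0, 0]

```text
time: 24.78
eef_pos: [0.6445, 0.0213, 0.1922]
tcp_rot: [-2.412, -2.008, 0.005]
ft_force: [0.0, -0.1, -1.6]
finger_gap: 0.0255
grip_force: 39.9
```

```bash
python3 go.py .4477 -.1241 97.6 .0269 .1 97.6
```

```text
t 24.77 tcp [0.6445 0.0213 0.1922] goal [ 0.4441 -0.0974  0.165 ] j [-0.14  0.51  1.43 -0.    1.2   0.04] gap 0.0255 F [ 0.  -0.1 -1.6]
MOVE [-0.1531 -0.1754  0.0281] [-4.600e-03 -2.000e-04 -3.147e-01]
```

Call:
jog_arm:
  plan: [-0.038, -0.044, 0, 0, 0, -0.079, -0.077, -0.088, 0.007, 0, 0, -0.158, -0.115, -0.132, 0.014, 0, 0, -0.237, -0.1531, -0.1754, 0.028, -0.003, 0, -0.315, -0.1531, -0.1754, 0.028, -0.003, 0, -0.315]

```text
time: 25.4
eef_pos: [0.4396, -0.0974, 0.1632]
tcp_rot: [-2.067, -2.355, 0.004]
ft_force: [0.1, 0.7, -1.6]
finger_gap: 0.026
grip_force: 39.9
```

```bash
python3 go.py .4477 -.1241 97.6 .0269 .085 97.6
```

```text
t 25.4 tcp [ 0.4396 -0.0974  0.1632] goal [ 0.4441 -0.0974  0.15  ] j [-0.47  0.24  1.95 -0.    0.96 -0.6 ] gap 0.026 F [ 0.1  0.7 -1.6]
MOVE [-0.0006  0.0046  0.0131] [-0.007  -0.0046 -0.0025]
```

Call:
jog_arm:
  plan: [0, 0.001, 0.005, 0, 0, 0, 0, 0.001, 0.01, 0, 0, 0, 0, 0.001, 0.01, 0, 0, 0, 0, 0.001, 0.01, 0, 0, 0, 0, 0.001, 0.01, 0, 0, 0]

```text
time: 26.02
eef_pos: [0.4465, -0.0973, 0.1564]
tcp_rot: [2.067, 2.364, 0.001]
ft_force: [-0.2, -0.0, -1.2]
finger_gap: 0.0256
grip_force: 39.9
```

```bash
python3 go.py .4477 -.1241 97.6 .0269 .076 97.6
```

```text
t 26.02 tcp [ 0.4465 -0.0973  0.1564] goal [ 0.4441 -0.0974  0.141 ] j [-0.46  0.25  1.95  0.    0.94 -0.59] gap 0.0256 F [-0.2 -0.  -1.2]
MOVE [ 0.0002 -0.0023  0.0154] [0.0015 0.0005 0.001 ]
```

Call:
jog_arm:
  plan: [0.0002, -0.0023, 0.003, 0.0015, 0, 0.001, 0.0002, -0.0023, 0.008, 0.0015, 0, 0.001, 0.0002, -0.0023, 0.0154, 0.0015, 0, 0.001, 0.0002, -0.0023, 0.0154, 0.0015, 0, 0.001, 0.0002, -0.0023, 0.0154, 0.0015, 0, 0.001]

```text
time: 26.65
eef_pos: [0.4439, -0.0976, 0.1408]
tcp_rot: [-2.07, -2.363, 0.001]
ft_force: [0.2, 0.2, -2.6]
finger_gap: 0.0255
grip_force: 39.9
```

```bash
python3 go.py .4477 -.1241 97.6 .0269 .058 97.6
```

```text
t 26.65 tcp [ 0.4439 -0.0976  0.1408] goal [ 0.4441 -0.0974  0.123 ] j [-0.46  0.28  1.97 -0.    0.9  -0.59] gap 0.0255 F [ 0.2  0.2 -2.6]
MOVE [0.0001 0.0003 0.0178] [-0.0006  0.0001 -0.0007]
```

Call:
jog_arm:
  plan: [0, 0.0002, 0.004, 0, 0, 0, 0, 0.0002, 0.008, 0, 0, 0, 0, 0.0002, 0.012, 0, 0, 0, 0, 0.0002, 0.016, 0, 0, 0, 0, 0.0002, 0.018, 0, 0, 0]

```text
time: 27.28
eef_pos: [0.4439, -0.0975, 0.1226]
tcp_rot: [-2.07, -2.363, 0.001]
ft_force: [-0.2, 0.6, -1.0]
finger_gap: 0.0257
grip_force: 39.9
```

```bash
python3 go.py .4477 -.1241 97.6 .0269 .0292 97.6
```

```text
t 27.27 tcp [ 0.4439 -0.0975  0.1226] goal [ 0.4441 -0.0974  0.0942] j [-0.46  0.31  1.99 -0.    0.85 -0.59] gap 0.0257 F [-0.2  0.6 -1. ]
MOVE [0.     0.0002 0.0284] [-0.0007  0.     -0.0006]
```

Call:
jog_arm:
  plan: [0, 0.0001, 0.006, 0, 0, 0, 0, 0.0001, 0.012, 0, 0, 0, 0, 0.0001, 0.018, 0, 0, 0, 0, 0.0001, 0.024, 0, 0, 0, 0, 0.0001, 0.0282, 0, 0, 0]

```text
time: 27.9
eef_pos: [0.444, -0.0975, 0.0942]
tcp_rot: [-2.07, -2.363, 0.001]
ft_force: [-0.3, 1.0, -1.2]
finger_gap: 0.0259
grip_force: 39.9
```

Call:
jog_arm:
  plan: [0, 0, 0.0005, 0, 0, 0, 0, 0, 0.001, 0, 0, 0, 0, 0, 0.001, 0, 0, 0, 0, 0, 0.001, 0, 0, 0, 0, 0, 0.001, 0, 0, 0]

```text
time: 28.52
eef_pos: [0.4441, -0.0975, 0.094]
tcp_rot: [2.07, 2.363, -0.001]
ft_force: [-2.0, 0.6, 6.1]
finger_gap: 0.0256
grip_force: 40.0
```

Seated on the table (6 N). Release, rise, and move aside.

Call:
jog_arm:
  plan: [0, 0, 0, 0, 0, 0, 0, 0, 0, 0, 0, 0, 0, 0, 0, 0, 0, 0, 0, 0, 0, 0, 0, 0, 0, 0, 0, 0, 0, 0]
  grip: 0.1

```text
time: 29.15
eef_pos: [0.4442, -0.0976, 0.0937]
tcp_rot: [-2.07, -2.363, 0.001]
ft_force: [-0.4, 0.3, -0.2]
finger_gap: 0.051
grip_force: 0.0
```

Call:
jog_arm:
  plan: [0, 0, -0.03, 0, 0, 0, 0, 0, -0.08, 0, 0, 0, 0, 0, -0.14, 0, 0, 0, 0, 0, -0.15, 0, 0, 0, 0, 0, -0.15, 0, 0, 0]

```text
time: 29.78
eef_pos: [0.4442, -0.0975, 0.244]
tcp_rot: [2.069, 2.362, -0.0]
ft_force: [0.1, 0.0, -0.2]
finger_gap: 0.0512
grip_force: 0.0
```

```bash
python3 go.py .36 -.36 0 0 .18 97.6
```

```text
t 29.77 tcp [ 0.4442 -0.0975  0.244 ] goal [ 0.36  -0.36   0.245] j [-0.46  0.14  1.84 -0.    1.16 -0.59] gap 0.0512 F [ 0.1  0.  -0.2]
MOVE [-0.2491 -0.118  -0.0008] [ 0.0008  0.0011 -0.0006]
```

Call:
jog_arm:
  plan: [-0.249, -0.118, 0, 0, 0, 0, -0.249, -0.118, 0, 0, 0, 0, -0.249, -0.118, 0, 0, 0, 0, -0.249, -0.118, 0, 0, 0, 0, -0.249, -0.118, 0, 0, 0, 0]

```text
time: 30.4
eef_pos: [0.358, -0.3622, 0.2411]
tcp_rot: [-2.071, -2.357, -0.0]
ft_force: [-0.7, -0.3, -0.9]
finger_gap: 0.051
grip_force: 0.0
```

Call:
jog_arm:
  plan: [0, 0, 0, 0, 0, 0, 0, 0, 0, 0, 0, 0, 0, 0, 0, 0, 0, 0, 0, 0, 0, 0, 0, 0, 0, 0, 0, 0, 0, 0]

```text
time: 31.02
eef_pos: [0.3603, -0.3593, 0.244]
tcp_rot: [2.069, 2.364, -0.001]
ft_force: [-0.2, -0.3, -0.2]
finger_gap: 0.0509
grip_force: 0.0
```

```bash
python3 -c "
from h import *
im=viewer.capture('top');s=viewer.capture('scene');cv2.imwrite('pics/z_top.png',im);cv2.imwrite('pics/z_scene.png',s)
cv2.imwrite('pics/z.png',np.vstack([cv2.resize(im[150:340,130:450],None,fx=1.7,fy=1.7),np.hstack([cv2.resize(s[100:270,170:370],(272,231)),cv2.resize(s[250:350,240:360],(272,231))])]))"
```

```text
(no output)
```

View pics/z.png

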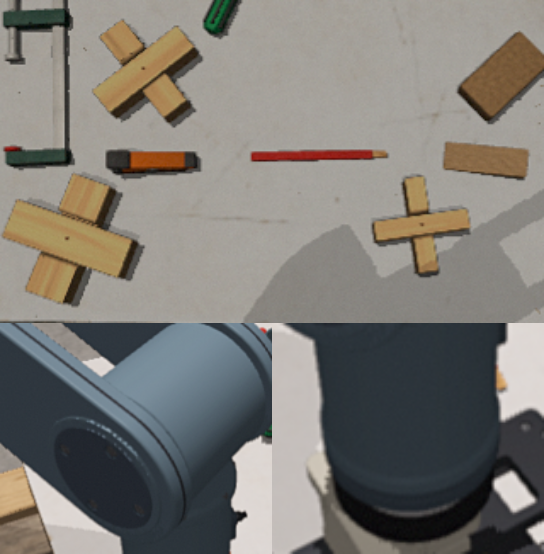

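```bash
python3 go.py .42 .1 0 0 .235 97.6
```

```text
t 31.12 tcp [ 0.3602 -0.3596  0.244 ] goal [0.42 0.1  0.3 ] j [-1.    0.23  1.72 -0.    1.19 -1.14] gap 0.0511 F [ 0.9 -0.2  0.7]
MOVE [ 0.4476  0.12   -0.0563] [-0.0002  0.0006 -0.    ]
```

Call:
jog_arm:
  plan: [0.0895, 0.024, -0.011, 0, 0, 0, 0.1476, 0.04, -0.022, 0, 0, 0, 0.2, 0.055, -0.033, 0, 0, 0, 0.26, 0.07, -0.045, 0, 0, 0, 0.32, 0.085, -0.056, 0, 0, 0]

```text
time: 31.75
eef_pos: [0.3995, -0.0525, 0.2963]
tcp_rot: [2.07, 2.362, 0.0]
ft_force: [1.8, 0.4, 0.3]
finger_gap: 0.0511
grip_force: 0.0
```

Call:
jog_arm:
  plan: [0.06, 0.02, 0, 0, 0, 0, 0.12, 0.03, 0, 0, 0, 0, 0.18, 0.02, 0, 0, 0, 0, 0.24, 0, 0, 0, 0, 0, 0.3, -0.02, 0, 0, 0, 0]

```text
time: 32.38
eef_pos: [0.3398, 0.2408, 0.2957]
tcp_rot: [2.07, 2.363, 0.001]
ft_force: [1.2, -0.6, -0.5]
finger_gap: 0.0509
grip_force: 0.0
```

```bash
python3 go.py .233 .498 0 0 .237 120
```

```text
t 32.38 tcp [0.3398 0.2408 0.2957] goal [0.233 0.498 0.302] j [ 0.35  0.02  1.84 -0.    1.29  0.22] gap 0.0509 F [ 1.2 -0.6 -0.5]
MOVE [ 0.269  -0.0721 -0.0063] [ 7.000e-04  1.000e-04 -3.918e-01]
```

Call:
jog_arm:
  plan: [0.06, -0.015, 0, 0, 0, 0, 0.12, -0.03, 0, 0, 0, 0, 0.18, -0.045, 0, 0, 0, 0, 0.23, -0.06, 0, 0, 0, 0, 0.269, -0.072, -0.006, 0, 0, 0]

```text
time: 33.0
eef_pos: [0.2325, 0.498, 0.301]
tcp_rot: [-2.068, -2.365, 0.002]
ft_force: [0.2, -0.0, 0.1]
finger_gap: 0.0511
grip_force: 0.0
```

```bash
python3 -c "
from h import *
s=viewer.capture('scene');cv2.imwrite('pics/y_scene.png',s)
cv2.imwrite('pics/y.png',np.hstack([cv2.resize(s[120:270,170:360],None,fx=2.6,fy=2.6,interpolation=cv2.INTER_CUBIC),cv2.resize(s[260:350,250:350],(300,390),interpolation=cv2.INTER_CUBIC)]))"
```

```text
(no output)
```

View pics/y.png

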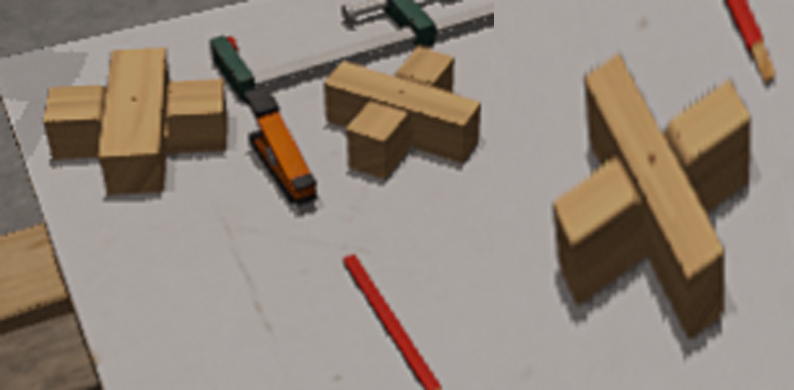

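All three crosses show level upper faces and square arms, and the neighbouring objects have not moved. The wide cross is at (135,100), the middle at (402,92) and the narrow at (652,158).

```bash
python3 -c "
from cell import r
print(r.finish_job())"
```

```text
the job is handed in; nothing more can be done
None
```

All three crosses are built where their bottom halves lay, square and level as far as the camera views show; I handed the job in at about 33 s of the 96 s and got no verdict back.

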